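# Make up two electronics class kits

## Robot

A 6-joint arm with a two-finger parallel gripper is mounted at the origin on the work surface. World frame = base frame: x ahead of the robot, y to its left, z up, the work surface at z = 0. Lengths are in m, angles in degrees, forces in N, time in s.
With the tool pointing down it reaches from about 0.25 to 0.85 m from the base axis. Payload 12.5 kg.
Tool frame: the origin (TCP) lies on the centre line of the jaws, within the pads' length; the fingertips stand ctrl.nose_length ahead of it and the grasp point (between the pads) lies 6 mm ahead of it (ctrl.nose_length is the distance from the TCP to the fingertips, in m); z points along the fingers, y is the line along which they close (so a half turn about z gives the same grasp; the last joint's range is limited). The gripper opens to 93 mm and grips with 3 to 60 N. Pads are 15 mm wide; open, the fingers measure 128 mm over their backs; the gripper's body (75 mm by 188 mm) begins 65 mm behind the grasp point.
Start: joints at [70.898, 20.094, 94.641, -0, 65.266, -4.847], TCP at [0.135, 0.533, 0.244] pointing down, gripper open.
Joint ranges: [-157.81, 157.81], [-45, 120.19], [0.68, 151.7], [-89.99, 269.99], [4.06, 180], [-164.3, 164.3]. Speed limits (degrees/s): [127.2, 127.2, 159.86, 180, 180, 180].

## Interface

Orientations are given as [roll, pitch, yaw] about the fixed x, y, z axes, in that order (R = Rz(yaw) Ry(pitch) Rx(roll)).
In Python, from rig import ctrl, imaging gives the robot as it stands. The module is installed in compiled form; this text tells all that it offers.
- The arm moves only by the tool jog_arm, never from a script. Its argument "targets" is a list of rows, each an object with "slide": the shift along the tool's x, y, z in cm, a list of three; "turn": the turn about the tool's z in degrees. A call has 1 to 10 rows; each row shifts and turns the commanded pose from where the row before left it, along the tool's axes as they then stand; what a row does not reach is not made up. A row lasts 1/10 s, in which the tool goes at most 50 mm and 8.59 degrees, less where a joint would pass 70% of its speed; a pose out of reach is approached as far as the arm can. A call is refused whole if a number of a shift passes 5 or a number of a turn 8.59, either way. A call with a gripper value outside its range is refused whole. "claw" is the finger opening in cm, from 0 to 9.3, set as the call begins (left out, the last holds). The fingers move at their own pace and stop on an object; "newtons" is the grip in N (left out, the last holds). Time passes only in rows, so rows that do not move let the fingers close. It gives the time, the measured TCP pose, the force, the opening and the grip force at its end, in the units of the state.
- ctrl.get_obs(): the state, without advancing time (a new reading comes with each control period).
- imaging.capture(name): name is "scene" or "side" or "wrist"; returns a dict with "pixels" (420x560x3 uint8, red, green, blue), "K" (3x3 intrinsics, pixels), "world_to_cam" (4x4, takes a point from world to camera coordinates). Camera axes: x right, y up, looking along -z (the intrinsics and any distortion apply to the point x, -y, -z); pixel columns grow to the right and rows downward; lengths in m; the calibration is good to about 2 mm. The wrist camera is an equidistant fisheye: a pixel r from the principal point sees the ray r / f radians off the axis. A picture is of the moment at which its call begins. There is no depth.
- ctrl.sign_off(): hands the job in; it is judged then, once.
The state is a dict: "time_s": time; "joint_positions": joint angles; "qvel": joint speeds; "effort": joint torques, N m; "tool_pos": TCP position; "tcp_rot": TCP orientation; "wrist_force": force on the tool from outside, world axes, zero at the start; "ft_torque": the same for the moment, N m; "opening": finger opening in m; "grasp_force": force on a finger pad.
Only numpy, scipy, OpenCV 4.12 (cv2) and the standard library are available. Lean on these libraries where they do the work, as an engineer would, in place of code of your own. Each camera call takes 0.05 s, during which the arm holds its last target. There are 200 camera calls.

## Task

Make up two kits from the parts on the mat: the transformer, the finned heatsink and the tall slim capacitor go into the rectangular grey tray, and the stout capacitor and the spool of solder go into the round steel dish. Set each part down upright, flat on the floor of its container beside the others, without dropping it. Leave the wide flat capacitor, the circuit-board holder and the multimeter where they are.

Things in the scene. Friction and masses are not known exactly. Their poses are not given: they have to be found in the camera images.
- transformer_center (a point): Small open mains transformer standing on the bench. A laminated steel core 46 mm along its x, 20 mm along its y and 40 mm high; through it a copper winding 30 mm along x, 40 mm along y, from 7 to 33 mm above the underside. Best gripped on the two end faces of the core (46 mm apart along x) or across the winding (40 mm along y). About 220 g. The point is at its centre, 20 mm above the underside; z up.
- heatsink_center (a point): Bare aluminium heatsink with upright fins, 40 mm (x) by 40 mm (y) by 34 mm high, seven fins running along x; may be gripped along x or y. About 90 g. The point is at its centre, 17 mm above the underside; z up.
- tall_cap_center (a point): Tall slim can capacitor, upright cylinder, black sleeve and aluminium top, 25 mm diameter, 60 mm high, about 45 g. The point is at its centre, 30 mm above the underside; z up along its axis.
- stout_cap_center (a point): Stout can capacitor, upright cylinder, black sleeve and aluminium top, 40 mm diameter, 45 mm high, about 70 g. The point is at its centre, 22.5 mm above the underside; z up along its axis.
- flat_cap_center (a point): Wide flat can capacitor, upright cylinder, black sleeve and aluminium top, 50 mm diameter, 26 mm high. Belongs to neither kit and stays where it is. The point is at its centre, 13 mm above the underside; z up along its axis.
- spool_center (a point): Full spool of solder lying on one flange: two green plastic flanges of 56 mm diameter and 5 mm thick, at the bottom and the top, with silvery wire wound between them to 53 mm diameter; 38 mm high, about 200 g. Grip it across the flanges. The point is at its centre, 19 mm above the underside; z up along its axis.
- tray: Kit tray: open rectangular grey plastic tray, fixed on the bench, 196 mm (x, its long side) by 131 mm (y) outside, 16 mm high, walls and floor 3 mm thick, so 190 by 125 mm inside. Origin at the centre of its underside; z up; x along its long side.
- dish: Round open steel parts dish, fixed on the bench, 170 mm outside diameter, 16 mm high, wall and floor 3 mm thick, so 164 mm inside diameter. Origin at the centre of its underside; z up.
- board_holder: Bystander: loose circuit-board holder beyond the mat, black feet, two blue uprights and a green board on top, about 130 mm (x) by 200 mm (y) by 105 mm high. Origin at the centre of its underside; z up. Must not be moved.
- meter: Bystander: loose orange multimeter lying on its back beyond the mat, 150 mm (x) by 75 mm (y) by 45 mm high. Origin at the centre of its underside; z up. Must not be moved.

How it is judged (in metres and radians):
At the end, for the whole second after the job is handed in: Transformer, heatsink, tall capacitor inside the tray, stout capacitor and spool inside the dish: each on its floor (height within 4 mm), upright within 0.1 rad, at rest (below 0.02 m/s). Flat capacitor, board holder and multimeter within 20 mm of their starts (x of transformer_center in the frame of tray between -0.086 and 0.086 m and y of transformer_center in the frame of tray between -0.053 and 0.053 m and z of transformer_center in the frame of tray between 0.019 and 0.027 m and angle between each of transformer_center, heatsink_center, tall_cap_center, stout_cap_center, spool_center's own z axis and vertical below 0.1 rad and linear speed of each of transformer, heatsink, tall_cap, stout_cap, spool below 0.02 m/s and x of heatsink_center in the frame of tray between -0.086 and 0.086 m and y of heatsink_center in the frame of tray between -0.053 and 0.053 m and z of heatsink_center in the frame of tray between 0.016 and 0.024 m and x of tall_cap_center in the frame of tray between -0.086 and 0.086 m and y of tall_cap_center in the frame of tray between -0.053 and 0.053 m and z of tall_cap_center in the frame of tray between 0.029 and 0.037 m and horizontal distance between stout_cap_center and dish below 0.066 m and z of stout_cap_center in the frame of dish between 0.0215 and 0.0295 m and horizontal distance between spool_center and dish below 0.06 m and z of spool_center in the frame of dish between 0.018 and 0.026 m and distance of each of flat_cap_center, board_holder, meter from where it was at the start of the episode below 0.02 m); the robot touches nothing.
It fails at once if a kit part is dropped (moves faster than 0.7 m/s untouched by the fingers: a fall of about 25 mm) ((linear speed of transformer above 0.7 m/s and contact force between the fingers and transformer below 0.05 N) or (linear speed of heatsink above 0.7 m/s and contact force between the fingers and heatsink below 0.05 N) or (linear speed of tall_cap above 0.7 m/s and contact force between the fingers and tall_cap below 0.05 N) or (linear speed of stout_cap above 0.7 m/s and contact force between the fingers and stout_cap below 0.05 N) or (linear speed of spool above 0.7 m/s and contact force between the fingers and spool below 0.05 N)).
It fails at once if the flat capacitor is moved by more than 20 mm (distance of flat_cap_center from where it was at the start of the episode above 0.02 m).
It fails at once if the board holder is moved by more than 20 mm (distance of board_holder from where it was at the start of the episode above 0.02 m).
It fails at once if the multimeter is moved by more than 20 mm (distance of meter from where it was at the start of the episode above 0.02 m).
It also fails if it takes over 118 s, if anything falls off the work surface, if the arm or the gripper's body presses on something with over 40 N, if the wrist force passes 120 N, or if a joint passes its speed limit or range.

## Working session

There is one attempt and no reset: what is moved stays moved. The work goes in short steps, Python scripts to look and compute and a tool call to move; the robot and the scene stay as the last step left them, time stands still between calls to the robot, and variables do not carry over. Pictures are saved under pics/ and viewed, at most 14 in all, crops included, and the job is handed in when it is done.

Besides the shell and the picture viewer there is one more tool, called after ">>>" by a JSON object that holds its "method" and its "body". jog_arm: Moves the arm, as the interface text tells. Its arguments: {"type":"object","properties":{"targets":{"type":"array","items":{"type":"object","properties":{"slide":{"type":"array","items":{"type":"number"}},"turn":{"type":"number"}}}},"claw":{"type":"number"},"newtons":{"type":"number"}},"required":["targets"]}

```bash
mkdir -p pics; python3 - <<'E'
from rig import ctrl, imaging
import cv2,numpy as np
print(ctrl.get_obs(), ctrl.nose_length)
for n in ["scene","side","wrist"]:
    d=imaging.capture(n); np.savez(f"{n}0.npz",**d)
    cv2.imwrite(f"pics/{n}0.png",d["pixels"][:,:,::-1]); print(n,d["K"].round(1).tolist(),d["world_to_cam"].round(3).tolist(),[k for k in d])
E
```

```text
{'time_s': 0.0, 'joint_positions': array([ 7.08988575e+01,  2.01259669e+01,  9.46763129e+01,  5.59092623e-05,
        6.52664622e+01, -4.84621342e+00]), 'qvel': array([-0.08408703,  0.07375398,  0.01921677, -0.03182979,  0.05165365,
        0.07739629]), 'effort': array([ 1.60647098e-03, -4.97313309e+01, -2.85254431e+01,  6.99840719e-02,
        2.57745932e-02, -9.36544734e-05]), 'tool_pos': array([0.13529219, 0.53277498, 0.24309007]), 'tcp_rot': array([-1.79931508e+02, -5.85799759e-03,  1.65745044e+02]), 'wrist_force': array([-0.04825215,  0.70966399, -0.78603183]), 'ft_torque': array([-0.0068516 , -0.0028657 ,  0.05643312]), 'grasp_force': 0.0, 'opening': 0.09300768930644905} 0.025
scene [[399.0, 0.0, 284.1], [0.0, 399.0, 207.8], [0.0, 0.0, 1.0]] [[0.707, 0.707, -0.003, -0.443], [-0.388, 0.392, 0.834, 0.171], [0.591, -0.589, 0.552, -1.237], [0.0, 0.0, 0.0, 1.0]] ['pixels', 'K', 'world_to_cam']
side [[544.5, 0.0, 275.3], [0.0, 544.5, 205.1], [0.0, 0.0, 1.0]] [[-0.907, -0.421, 0.002, 0.544], [0.294, -0.631, 0.718, -0.221], [-0.301, 0.652, 0.696, -0.997], [0.0, 0.0, 0.0, 1.0]] ['pixels', 'K', 'world_to_cam']
wrist [[325.2, 0.0, 276.0], [0.0, 325.2, 209.5], [0.0, 0.0, 1.0]] [[0.247, 0.969, -0.0, -0.549], [-0.933, 0.238, -0.269, 0.031], [-0.26, 0.067, 0.963, -0.39], [0.0, 0.0, 0.0, 1.0]] ['pixels', 'K', 'world_to_cam']
```

View pics/scene0.png

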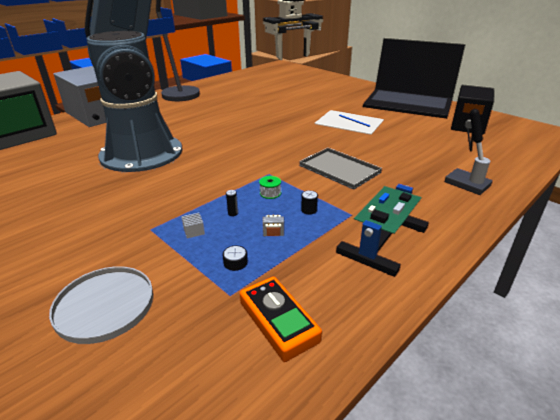

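View pics/side0.png

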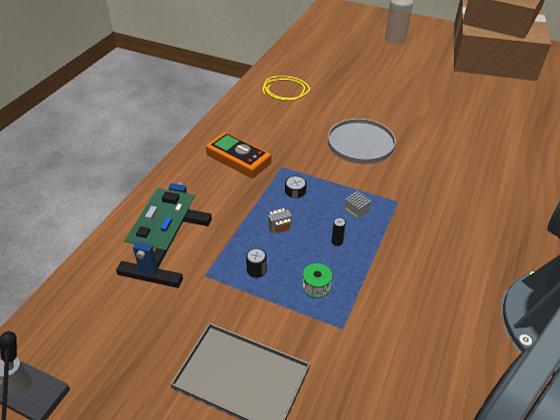

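View pics/wrist0.png

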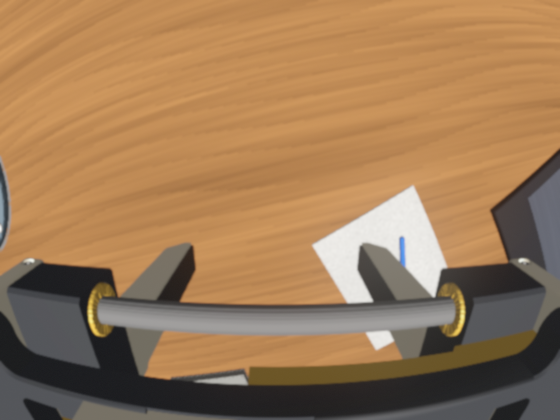

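The scene view shows heatsink (193,225), tall cap (232,203), spool (270,187), stout cap (309,202), transformer (273,225), flat cap (235,257), tray (340,167) and dish (102,303). The side view has the same parts at (357,204), (339,230), (317,280), (256,262), (280,220) and (296,186), with the tray at (240,375) and the dish at (362,140). The wrist view shows only bare bench, paper and the open fingers.

```bash
cat > h.py <<'E'
import numpy as np,cv2
def load(f): return dict(np.load(f))
def cast(d,uv,z):
    """pixels (pinhole) -> world points on plane z"""
    uv=np.atleast_2d(np.asarray(uv,float)); K=d["K"];T=d["world_to_cam"];R,t=T[:3,:3],T[:3,3]
    c=-R.T@t
    r=np.c_[(uv[:,0]-K[0,2])/K[0,0],-(uv[:,1]-K[1,2])/K[1,1],-np.ones(len(uv))]@R
    return c+r*((z-c[2])/r[:,2])[:,None]
E
python3 - <<'E'
from h import *
out=[]
# tops of cylinders: bright/green blobs inside window -> ellipse centre
W={"scene":dict(tall=(232,195,14),stout=(309,197,14),flat=(235,253,18),spool=(270,184,18)),
   "side":dict(tall=(339,223,12),stout=(256,256,16),flat=(296,184,16),spool=(317,274,22))}
H=dict(tall=.06,stout=.045,flat=.026,spool=.038)
for n in W:
    d=load(n+"0.npz");im=d["pixels"];hsv=cv2.cvtColor(im,cv2.COLOR_RGB2HSV)
    for k,(u,v,s) in W[n].items():
        if k=="spool": m=cv2.inRange(hsv,(45,120,60),(75,255,255))
        else: m=cv2.inRange(hsv,(0,0,110),(180,70,255))
        w=np.zeros_like(m);w[v-s:v+s,u-s:u+s]=m[v-s:v+s,u-s:u+s]
        c=max(cv2.findContours(w,0,1)[0],key=cv2.contourArea)
        hull=cv2.convexHull(c)
        P=cast(d,hull[:,0,:],H[k])[:,:2]
        cc,r=cv2.minEnclosingCircle(P.astype(np.float32))
        print(n,k,np.round(cc,4),"r",round(r,4))
    # containers
    a=[cv2.resize(im[a:b,c:e],None,fx=f,fy=f,interpolation=cv2.INTER_CUBIC) for a,b,c,e,f in ([(205,245,175,235,6.5),(205,245,245,305,6.5)] if n=="scene" else [(185,225,330,390,6.5),(200,240,250,310,6.5)])]
    out.append(np.hstack(a))
cv2.imwrite("pics/hs_tr.png",cv2.cvtColor(np.vstack(out),cv2.COLOR_RGB2BGR)); print(np.vstack(out).shape)
t=[]
for n,(a,b,c,e) in [("scene",(140,195,290,395)),("side",(315,420,160,320))]:
    im=load(n+"0.npz")["pixels"][a:b,c:e]; t.append(cv2.resize(im,(int(4.5*(e-c)) if n=="scene" else 720,int(4.5*(b-a)) if n=="scene" else 0) if n=="scene" else (480,315),interpolation=cv2.INTER_CUBIC))
m=max(x.shape[1] for x in t); t=[np.pad(x,((0,0),(0,m-x.shape[1]),(0,0))) for x in t]
cv2.imwrite("pics/tray.png",cv2.cvtColor(np.vstack(t),cv2.COLOR_RGB2BGR));print(np.vstack(t).shape)
E
```

```text
scene tall [ 0.4633 -0.0115] r 0.0116
scene stout [0.5826 0.1281] r 0.0185
scene flat [ 0.6052 -0.1188] r 0.0222
scene spool [0.4616 0.1117] r 0.0299
side tall [ 0.464  -0.0138] r 0.0113
side stout [0.5834 0.1266] r 0.0172
side flat [ 0.6059 -0.1222] r 0.022
side spool [0.4593 0.1155] r 0.0282
(520, 780, 3)
(562, 480, 3)
```

View pics/hs_tr.png

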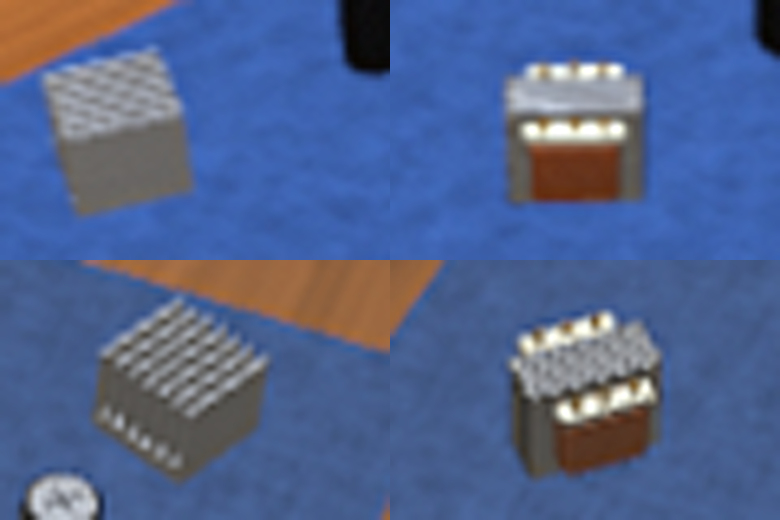

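View pics/tray.png

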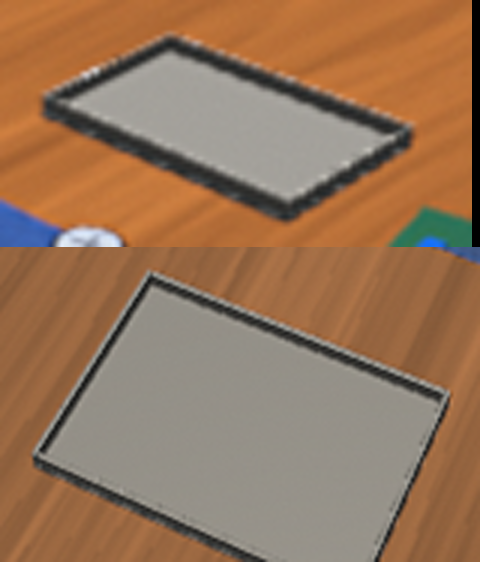

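The heatsink is rotated, and its top corners are visible in both views. The transformer core runs nearly along the scene camera's rows. Three or four tray rim corners are visible. Next I cast these corners and fit the dish.

```bash
python3 - <<'E'
from h import *
S,D=load("scene0.npz"),load("side0.npz")
def cr(p,o,f,off=(0,0)): return (np.array(p,float)-off+.5)/f-.5+o
def show(n,P):
    print(n,P[:,:2].round(4).tolist(),"c",P[:,:2].mean(0).round(4),"edges",[(round(float(np.linalg.norm(e)),4),round(float(np.degrees(np.arctan2(e[1],e[0]))),1)) for e in np.diff(np.r_[P,P[:1]],axis=0)[:,:2]])
show("hs scene",cast(S,cr([(42,75),(155,48),(183,112),(62,140)],(175,205),6.5),.034))
show("hs side",cast(D,cr([(100,355),(182,297),(268,358),(190,417)],(330,185),6.5,(0,260)),.034))
show("tr scene top",cast(S,cr([(505,82),(645,80),(645,112),(505,112)],(245,205),6.5,(390,0)),.04))
show("tr scene bottom",cast(S,cr([(510,202),(643,203)],(245,205),6.5,(390,0)),.0))
show("tr side top",cast(D,cr([(510,355),(643,320),(660,365),(528,398)],(250,200),6.5,(390,260)),.04))
show("tray scene",cast(S,cr([(42,100),(172,36),(412,130),(290,212)],(290,140),4.5),.016))
show("tray side",cast(D,cr([(35,458),(150,273),(448,395)],(160,315),3,(0,247)),.016))
for n,d,(u,v,s) in [("scene",S,(102,303,70)),("side",D,(362,140,45))]:
    hsv=cv2.cvtColor(d["pixels"],cv2.COLOR_RGB2HSV)
    m=((hsv[...,1]<90)).astype(np.uint8)*255
    w=np.zeros_like(m);w[v-s:v+s,u-s:u+s]=m[v-s:v+s,u-s:u+s]
    c=max(cv2.findContours(w,0,1)[0],key=cv2.contourArea)
    x,y,ww,hh=cv2.boundingRect(c)
    P=cast(d,c[:,0,:],.016)[:,:2].astype(np.float32)
    print(n,"dish bbox",(x,y,ww,hh),cv2.fitEllipse(P),cv2.minEnclosingCircle(P))
E
```

```text
hs scene [[0.4311, -0.1288], [0.4449, -0.0919], [0.4835, -0.1075], [0.4683, -0.145]] c [ 0.4569 -0.1183] edges [(0.0393, 69.6), (0.0417, -22.0), (0.0405, -112.1), (0.0406, 156.3)]
hs side [[0.4823, -0.1079], [0.4666, -0.147], [0.4307, -0.1303], [0.4454, -0.0923]] c [ 0.4563 -0.1194] edges [(0.0421, -111.9), (0.0396, 155.1), (0.0408, 68.9), (0.0401, -22.8)]
tr scene top [[0.5691, -0.0099], [0.6018, 0.0241], [0.6149, 0.011], [0.582, -0.0216]] c [0.5919 0.0009] edges [(0.0471, 46.2), (0.0186, -45.0), (0.0463, -135.2), (0.0174, 137.6)]
tr scene bottom [[0.5798, -0.0191], [0.6123, 0.0124]] c [ 0.5961 -0.0034] edges [(0.0453, 44.1), (0.0453, -135.9)]
tr side top [[0.612, 0.0103], [0.5795, -0.0227], [0.5661, -0.0061], [0.5984, 0.0254]] c [0.589  0.0017] edges [(0.0463, -134.5), (0.0214, 128.8), (0.0451, 44.3), (0.0203, -48.1)]
tray scene [[0.4119, 0.2751], [0.4092, 0.4075], [0.6026, 0.4065], [0.6094, 0.2723]] c [0.5083 0.3404] edges [(0.1324, 91.1), (0.1934, -0.3), (0.1343, -87.1), (0.1975, 179.2)]
tray side [[0.5962, 0.4141], [0.5985, 0.2839], [0.4056, 0.2833]] c [0.5334 0.3271] edges [(0.1302, -89.0), (0.1929, -179.8), (0.2312, 34.4)]
scene dish bbox (49, 266, 104, 78) ((0.5333543419837952, -0.35858771204948425), (0.16865575313568115, 0.18187041580677032), 77.5694351196289) ((0.5338544249534607, -0.3569749593734741), 0.09186162799596786)
side dish bbox (328, 118, 68, 46) ((0.5248108506202698, -0.35110363364219666), (0.17000319063663483, 0.1871059089899063), 14.660930633544922) ((0.5229042172431946, -0.3517652451992035), 0.09478290379047394)
```

```bash
cat > plan.py <<'E'
import sys,numpy as np
from rig import ctrl
# usage: plan.py x y z yaw -> pure turn first, then slide in the turned tool axes (cm)
def plan(x,y,z,yaw):
    o=ctrl.get_obs();p=np.array(o["tool_pos"]);yw=o["tcp_rot"][2]
    turn=-((yaw-yw+180)%360-180); a=np.radians(yaw)
    d=np.array([x,y,z])-p
    s=100*np.array([d@[np.cos(a),np.sin(a),0],d@[np.sin(a),-np.cos(a),0],-d[2]])
    print("at",p.round(4),np.round(o["tcp_rot"],1),"t",round(o["time_s"],2),"| turn",turn.round(1),"slide cm",s.round(2))
if __name__=="__main__": plan(*map(float,sys.argv[1:5]))
E
python3 - <<'E'
from h import *
for n in("scene","side"):
    d=load(n+"0.npz");hsv=cv2.cvtColor(d["pixels"],cv2.COLOR_RGB2HSV)
    m=cv2.inRange(hsv,(60,80,30),(88,255,200))
    w=np.zeros_like(m)
    a,b,c,e=(180,245,350,430) if n=="scene" else (180,260,110,205)
    w[a:b,c:e]=m[a:b,c:e]
    q=cv2.convexHull(max(cv2.findContours(w,0,1)[0],key=cv2.contourArea))[:,0]
    r=cv2.minAreaRect(cast(d,q,.1)[:,:2].astype(np.float32)); print(n,r)
print(cast(load("scene0.npz"),[(340,248),(398,270),(427,228),(372,216)],.01).round(3))
print(cast(load("side0.npz"),[(212,218),(180,285)],.01).round(3))
E
python3 plan.py 0.59 0.001 0.1 135
```

```text
scene ((0.7885327339172363, 0.1341576874256134), (0.08274863660335541, 0.1528506577014923), 10.613077163696289)
side ((0.7703004479408264, 0.15841901302337646), (0.08399344980716705, 0.15453489124774933), 10.299298286437988)
[[0.735 0.057 0.01 ]
 [0.856 0.083 0.01 ]
 [0.828 0.249 0.01 ]
 [0.714 0.202 0.01 ]]
[[0.73  0.045 0.01 ]
 [0.696 0.229 0.01 ]]
at [0.1353 0.5329 0.2432] [-179.9   -0.   165.7] t 0.15 | turn 30.7 slide cm [-69.76  -5.46  14.32]
```

>>> {"method": "jog_arm", "body": {"targets": [{"turn": 7.7},{"turn": 7.7},{"turn": 7.7},{"turn": 7.6},{"slide": [-4.5,-0.3,0]},{"slide": [-4.5,-0.3,0]},{"slide": [-4.5,-0.3,0]},{"slide": [-4.5,-0.3,0]},{"slide": [-4.5,-0.3,0]},{"slide": [-4.5,-0.3,0]}], "claw": 6.8, "newtons": 35}}

```text
invalid input
```

>>> {"method": "jog_arm", "body": {"targets": [{"slide": [-4.5,-0.4,1.2]},{"slide": [-4.5,-0.4,1.2]},{"slide": [-4.5,-0.4,1.2]},{"slide": [-4.5,-0.4,1.2]},{"slide": [-4.5,-0.4,1.2]},{"slide": [-4.5,-0.4,1.2]},{"slide": [-4.5,-0.4,1.2]},{"slide": [-4.5,-0.4,1.2]},{"slide": [-4.5,-0.4,1.2]},{"slide": [0,0,0]}]}}

```text
invalid input
```

```bash
python3 plan.py 0.59 0.001 0.03 135
```

```text
at [0.1353 0.5329 0.2432] [-179.9   -0.   165.7] t 0.15 | turn 30.7 slide cm [-69.76  -5.46  21.32]
```

>>> {"method": "jog_arm", "body": {"targets": [{"slide": [0,0,0],"turn": 7.7},{"slide": [0,0,0],"turn": 7.7},{"slide": [0,0,0],"turn": 7.7},{"slide": [0,0,0],"turn": 7.6},{"slide": [-4.5,-0.3,0],"turn": 0},{"slide": [-4.5,-0.3,0],"turn": 0},{"slide": [-4.5,-0.3,0],"turn": 0},{"slide": [-4.5,-0.3,0],"turn": 0},{"slide": [-4.5,-0.3,0],"turn": 0},{"slide": [-4.5,-0.3,0],"turn": 0}], "claw": 6.8, "newtons": 35}}

```text
time_s: 1.15
tool_pos: [0.3145, 0.328, 0.2436]
tcp_rot: [180.0, 0.0, 135.1]
wrist_force: [1.3, 0.5, -0.4]
opening: 0.0682
grasp_force: 0.0
```

>>> {"method": "jog_arm", "body": {"targets": [{"slide": [-4.5,-0.4,1.4],"turn": 0},{"slide": [-4.5,-0.4,1.4],"turn": 0},{"slide": [-4.5,-0.4,1.4],"turn": 0},{"slide": [-4.5,-0.4,1.4],"turn": 0},{"slide": [-4.5,-0.4,1.4],"turn": 0},{"slide": [-4.5,-0.4,1.4],"turn": 0},{"slide": [-4.5,-0.4,1.4],"turn": 0},{"slide": [-4.5,-0.4,1.4],"turn": 0},{"slide": [-4.5,-0.4,1.4],"turn": 0},{"slide": [0,0,0],"turn": 0}]}}

```text
time_s: 2.15
tool_pos: [0.5766, 0.0142, 0.1156]
tcp_rot: [-179.9, -0.0, 134.8]
wrist_force: [-0.8, 0.1, -0.3]
opening: 0.0683
grasp_force: 0.0
```

```bash
python3 plan.py 0.59 0.001 0.03 135; python3 - <<'E'
from rig import imaging
import cv2
cv2.imwrite("pics/w1.png",imaging.capture("wrist")["pixels"][:,:,::-1])
E
```

```text
at [0.5766 0.0142 0.1156] [-179.9   -0.   134.8] t 2.15 | turn -0.2 slide cm [-1.89  0.01  8.56]
```

View pics/w1.png

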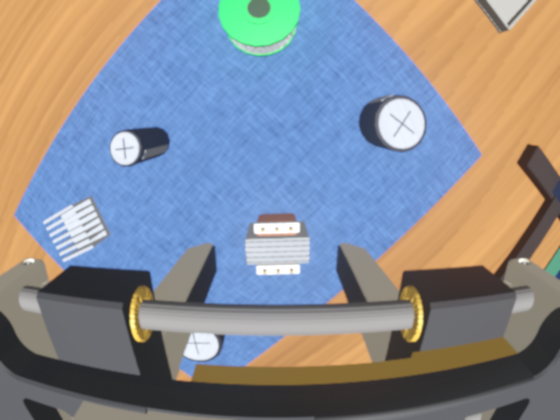

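The wrist view shows the transformer at (277,248), square to the fingers and centred between them. I descend and grip.

>>> {"method": "jog_arm", "body": {"targets": [{"slide": [-1.0,0,1.0],"turn": 0},{"slide": [-0.9,0,2.0],"turn": 0},{"slide": [0,0,2.5],"turn": 0},{"slide": [0,0,2.0],"turn": 0},{"slide": [0,0,1.0],"turn": 0},{"slide": [0,0,0],"turn": 0}]}}

```text
time_s: 2.8
tool_pos: [0.5876, 0.0051, 0.0316]
tcp_rot: [-179.9, -0.1, 135.1]
wrist_force: [0.3, -0.0, -0.2]
opening: 0.0683
grasp_force: 0.0
```

>>> {"method": "jog_arm", "body": {"targets": [{"slide": [0,0,0],"turn": 0},{"slide": [0,0,0],"turn": 0},{"slide": [0,0,0],"turn": 0},{"slide": [0,0,0],"turn": 0},{"slide": [0,0,0],"turn": 0},{"slide": [0,0,0],"turn": 0},{"slide": [0,0,0],"turn": 0}], "claw": 3.5}}

```text
time_s: 3.5
tool_pos: [0.5887, 0.0045, 0.0334]
tcp_rot: [180.0, 0.0, 135.0]
wrist_force: [-1.6, 0.8, 6.9]
opening: 0.0459
grasp_force: 34.9
```

>>> {"method": "jog_arm", "body": {"targets": [{"slide": [0,0,-1.0],"turn": 0},{"slide": [0,0,-3.0],"turn": 0},{"slide": [0,0,-3.0],"turn": 0},{"slide": [0,0,-2.0],"turn": 0},{"slide": [0,0,-1.0],"turn": -7.5},{"slide": [0,0,0],"turn": -7.5},{"slide": [0,0,0],"turn": -7.5},{"slide": [0,0,0],"turn": -7.5},{"slide": [0,0,0],"turn": -7.5},{"slide": [0,0,0],"turn": -7.5}]}}

```text
time_s: 4.5
tool_pos: [0.5881, 0.0045, 0.133]
tcp_rot: [180.0, -0.0, -179.7]
wrist_force: [-0.7, -0.3, -2.3]
opening: 0.0456
grasp_force: 34.9
```

>>> {"method": "jog_arm", "body": {"targets": [{"slide": [0.2,3,0],"turn": 0},{"slide": [0.3,4,0],"turn": 0},{"slide": [0.3,4,0],"turn": 0},{"slide": [0.3,4,0],"turn": 0},{"slide": [0.3,4,0],"turn": 0},{"slide": [0.3,4,0],"turn": 0},{"slide": [0.3,4,0],"turn": 0},{"slide": [0.3,4,0],"turn": 0},{"slide": [0,3,0],"turn": 0},{"slide": [0,0,0],"turn": 0}]}}

```text
time_s: 5.5
tool_pos: [0.5642, 0.3479, 0.1329]
tcp_rot: [180.0, 0.0, -179.8]
wrist_force: [0.5, -0.5, -2.4]
opening: 0.0463
grasp_force: 34.9
```

```bash
python3 plan.py 0.565 0.345 0.036 180;  python3 - <<'E'
from rig import imaging
import cv2,numpy as np
a=imaging.capture("side")["pixels"][180:,100:400]; b=imaging.capture("scene")["pixels"][80:320,240:540]
cv2.imwrite("pics/p1.png",np.hstack([cv2.resize(a,(400,320)),cv2.resize(b,(400,320))])[:,:,::-1])
E
```

```text
at [0.5642 0.3479 0.1329] [ 180.     0.  -179.8] t 5.5 | turn 0.2 slide cm [-0.08 -0.29  9.69]
```

View pics/p1.png

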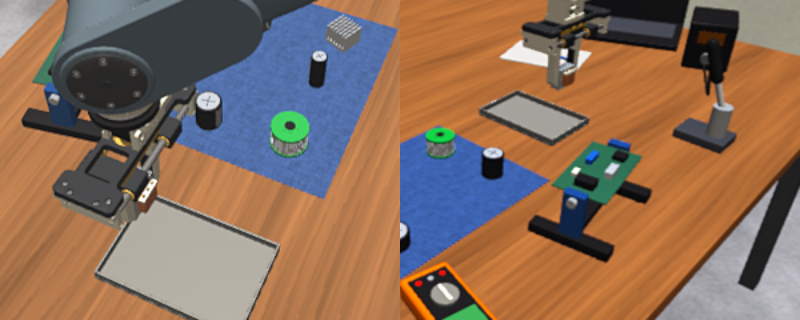

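The transformer hangs over the +x end of the tray. I lower it and watch the force.

>>> {"method": "jog_arm", "body": {"targets": [{"slide": [0,-0.2,2],"turn": 0},{"slide": [0,0,2.5],"turn": 0},{"slide": [0,0,2.5],"turn": 0},{"slide": [0,0,1.5],"turn": 0},{"slide": [0,0,0.7],"turn": 0},{"slide": [0,0,0.3],"turn": 0},{"slide": [0,0,0],"turn": 0},{"slide": [0,0,0],"turn": 0}]}}

```text
time_s: 6.4
tool_pos: [0.5656, 0.3427, 0.0387]
tcp_rot: [180.0, 0.1, -180.0]
wrist_force: [0.0, 0.7, -1.7]
opening: 0.0459
grasp_force: 34.9
```

>>> {"method": "jog_arm", "body": {"targets": [{"slide": [0,0,0.1],"turn": 0},{"slide": [0,0,0.1],"turn": 0},{"slide": [0,0,0],"turn": 0}]}}

```text
time_s: 6.7
tool_pos: [0.5654, 0.3427, 0.0365]
tcp_rot: [180.0, 0.0, -179.9]
wrist_force: [-1.5, -0.2, 4.9]
opening: 0.0459
grasp_force: 34.9
```

>>> {"method": "jog_arm", "body": {"targets": [{"slide": [0,0,0],"turn": 0},{"slide": [0,0,0],"turn": 0},{"slide": [0,0,0],"turn": 0},{"slide": [0,0,0],"turn": 0},{"slide": [0,0,-1],"turn": 0},{"slide": [0,0,-3],"turn": 0},{"slide": [0,0,-3],"turn": 0},{"slide": [0,0,-2],"turn": 7},{"slide": [0,0,0],"turn": 7},{"slide": [0,0,0],"turn": 7.2}], "claw": 6.2}}

```text
time_s: 7.7
tool_pos: [0.5655, 0.3427, 0.1274]
tcp_rot: [179.9, 0.1, 158.6]
wrist_force: [-0.4, 0.5, -0.2]
opening: 0.0618
grasp_force: 0.0
```

```bash
python3 plan.py 0.4566 -0.1188 0.028 158.8
```

```text
at [0.5655 0.3427 0.1274] [1.799e+02 1.000e-01 1.586e+02] t 7.7 | turn -0.2 slide cm [ -6.53 -46.96   9.94]
```

>>> {"method": "jog_arm", "body": {"targets": [{"slide": [-0.7,-4.7,0.1],"turn": 0},{"slide": [-0.7,-4.7,0.1],"turn": 0},{"slide": [-0.7,-4.7,0.1],"turn": 0},{"slide": [-0.7,-4.7,0.1],"turn": 0},{"slide": [-0.7,-4.7,0.1],"turn": 0},{"slide": [-0.7,-4.7,0.1],"turn": 0},{"slide": [-0.6,-4.7,0.1],"turn": 0},{"slide": [-0.6,-4.7,0.1],"turn": 0},{"slide": [-0.6,-4.7,0.1],"turn": 0},{"slide": [-0.5,-4.6,0.1],"turn": 0}]}}

```text
time_s: 8.7
tool_pos: [0.456, -0.1202, 0.1165]
tcp_rot: [180.0, 0.1, 158.8]
wrist_force: [0.6, -0.1, -0.1]
opening: 0.0619
grasp_force: 0.0
```

>>> {"method": "jog_arm", "body": {"targets": [{"slide": [0,0,0],"turn": 0},{"slide": [0,0,0],"turn": 0}]}}

```text
time_s: 8.9
tool_pos: [0.4565, -0.1191, 0.1162]
tcp_rot: [180.0, 0.0, 158.7]
wrist_force: [-0.1, 0.1, -0.7]
opening: 0.0617
grasp_force: 0.0
```

```bash
python3 plan.py 0.4566 -0.1188 0.028 158.8; python3 - <<'E'
from rig import imaging
import cv2
a=imaging.capture("wrist")["pixels"];b=imaging.capture("side")["pixels"][280:,140:400]
import numpy as np
cv2.imwrite("pics/w2.png",np.vstack([cv2.resize(a[:,:,::-1],(480,360)),cv2.resize(b[:,:,::-1],(480,240))]))
E
```

```text
at [ 0.4565 -0.1191  0.1162] [180.    0.  158.7] t 8.9 | turn -0.1 slide cm [-0.    0.03  8.82]
```

View pics/w2.png

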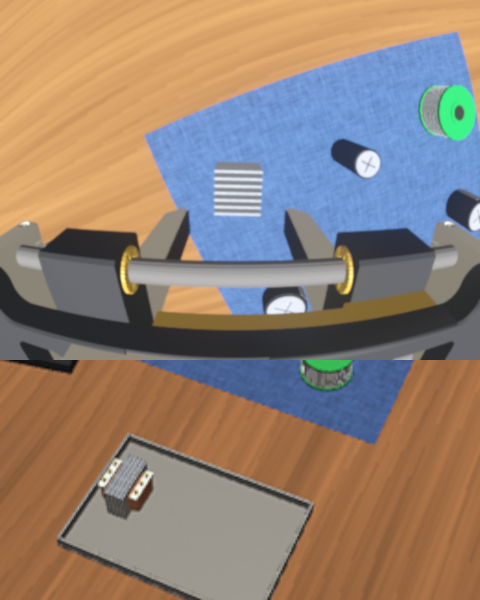

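The wrist view shows the heatsink square and centred between the fingers. Below it, the transformer stands upright in the tray.

>>> {"method": "jog_arm", "body": {"targets": [{"slide": [0,0,2],"turn": 0},{"slide": [0,0,2.5],"turn": 0},{"slide": [0,0,2.5],"turn": 0},{"slide": [0,0,1.2],"turn": 0},{"slide": [0,0,0.5],"turn": 0},{"slide": [0,0,0],"turn": 0}]}}

```text
time_s: 9.6
tool_pos: [0.4567, -0.1179, 0.0287]
tcp_rot: [180.0, -0.0, 158.9]
wrist_force: [-1.1, -0.3, 0.7]
opening: 0.0622
grasp_force: 0.0
```

>>> {"method": "jog_arm", "body": {"targets": [{"slide": [0,0,0],"turn": 0},{"slide": [0,0,0],"turn": 0},{"slide": [0,0,0],"turn": 0},{"slide": [0,0,0],"turn": 0},{"slide": [0,0,0],"turn": 0},{"slide": [0,0,0],"turn": 0}], "claw": 3, "newtons": 25}}

```text
time_s: 10.2
tool_pos: [0.4568, -0.1185, 0.0292]
tcp_rot: [180.0, 0.1, 158.8]
wrist_force: [-1.3, 0.9, 6.8]
opening: 0.0403
grasp_force: 24.9
```

>>> {"method": "jog_arm", "body": {"targets": [{"slide": [0,0,-1.0],"turn": 0},{"slide": [0,0,-3.0],"turn": 0},{"slide": [0,0,-3.0],"turn": 0},{"slide": [0,0,-2.0],"turn": 0},{"slide": [0,0,-1.0],"turn": -7},{"slide": [0,0,0],"turn": -7},{"slide": [0,0,0],"turn": -7.2},{"slide": [0,0,0],"turn": 0}]}}

```text
time_s: 11.0
tool_pos: [0.4563, -0.1184, 0.1292]
tcp_rot: [-180.0, 0.0, -179.9]
wrist_force: [0.9, -0.6, -1.2]
opening: 0.0395
grasp_force: 24.9
```

```bash
python3 plan.py 0.447 0.345 0.036 180
```

```text
at [ 0.4563 -0.1184  0.1292] [-180.     0.  -179.9] t 11.0 | turn 0.1 slide cm [ 0.93 46.34  9.32]
```

>>> {"method": "jog_arm", "body": {"targets": [{"slide": [0.1,4,0],"turn": 0},{"slide": [0.1,4.7,0],"turn": 0},{"slide": [0.1,4.7,0],"turn": 0},{"slide": [0.1,4.7,0],"turn": 0},{"slide": [0.1,4.7,0],"turn": 0},{"slide": [0.1,4.7,0],"turn": 0},{"slide": [0.1,4.7,0],"turn": 0},{"slide": [0.1,4.7,0],"turn": 0},{"slide": [0.1,4.7,0],"turn": 0},{"slide": [0,4.7,0],"turn": 0}]}}

```text
time_s: 12.0
tool_pos: [0.4465, 0.3466, 0.1289]
tcp_rot: [-180.0, -0.0, 179.8]
wrist_force: [0.0, -0.8, -0.7]
opening: 0.0401
grasp_force: 24.9
```

>>> {"method": "jog_arm", "body": {"targets": [{"slide": [0,0,2],"turn": 0},{"slide": [0,0,2.5],"turn": 0},{"slide": [0,0,2.5],"turn": 0},{"slide": [0,0,1.3],"turn": 0},{"slide": [0,0,0.7],"turn": 0},{"slide": [0,0,0.3],"turn": 0},{"slide": [0,0,0],"turn": 0},{"slide": [0,0,0],"turn": 0}]}}

```text
time_s: 12.8
tool_pos: [0.4475, 0.3448, 0.0365]
tcp_rot: [180.0, 0.1, -180.0]
wrist_force: [-0.1, -0.7, -0.6]
opening: 0.0398
grasp_force: 24.9
```

>>> {"method": "jog_arm", "body": {"targets": [{"slide": [0,0,0.2],"turn": 0},{"slide": [0,0,0.1],"turn": 0},{"slide": [0,0,0.1],"turn": 0},{"slide": [0,0,0],"turn": 0}]}}

```text
time_s: 13.2
tool_pos: [0.4472, 0.3447, 0.0322]
tcp_rot: [180.0, 0.0, -180.0]
wrist_force: [-2.5, -1.4, 6.4]
opening: 0.0401
grasp_force: 24.9
```

Contact with the tray floor. I release and go for the tall capacitor at (0.464, -0.013), yaw 180.

>>> {"method": "jog_arm", "body": {"targets": [{"slide": [0,0,0],"turn": 0},{"slide": [0,0,0],"turn": 0},{"slide": [0,0,0],"turn": 0},{"slide": [0,0,0],"turn": 0},{"slide": [0,0,-1],"turn": 0},{"slide": [0,0,-3],"turn": 0},{"slide": [0,0,-3],"turn": 0},{"slide": [0,0,-2],"turn": 0},{"slide": [0,0,-1],"turn": 0},{"slide": [0,0,0],"turn": 0}], "claw": 6.0}}

```text
time_s: 14.2
tool_pos: [0.4476, 0.3449, 0.133]
tcp_rot: [179.9, 0.1, -180.0]
wrist_force: [-0.6, 0.4, 0.6]
opening: 0.0602
grasp_force: 0.0
```

>>> {"method": "jog_arm", "body": {"targets": [{"slide": [-0.2,-4.5,0],"turn": 0},{"slide": [-0.2,-4.5,0],"turn": 0},{"slide": [-0.2,-4.5,0],"turn": 0},{"slide": [-0.2,-4.5,0],"turn": 0},{"slide": [-0.2,-4.5,0],"turn": 0},{"slide": [-0.2,-4.5,0],"turn": 0},{"slide": [-0.2,-4.5,0],"turn": 0},{"slide": [-0.2,-4.3,0],"turn": 0},{"slide": [0,0,0],"turn": 0},{"slide": [0,0,0],"turn": 0}], "claw": 5.0}}

```text
time_s: 15.2
tool_pos: [0.4629, -0.0138, 0.1308]
tcp_rot: [180.0, -0.1, 179.9]
wrist_force: [0.0, 0.2, 0.2]
opening: 0.0497
grasp_force: 0.0
```

```bash
python3 plan.py 0.464 -0.0127 0.038 180; python3 - <<'E'
from rig import imaging
import cv2
a=imaging.capture("wrist")["pixels"];b=imaging.capture("side")["pixels"][280:,140:400]
import numpy as np
cv2.imwrite("pics/w3.png",np.vstack([cv2.resize(a[:,:,::-1],(480,360)),cv2.resize(b[:,:,::-1],(480,240))]))
E
```

```text
at [ 0.4629 -0.0138  0.1308] [ 1.800e+02 -1.000e-01  1.799e+02] t 15.2 | turn -0.1 slide cm [-0.11  0.11  9.28]
```

View pics/w3.png

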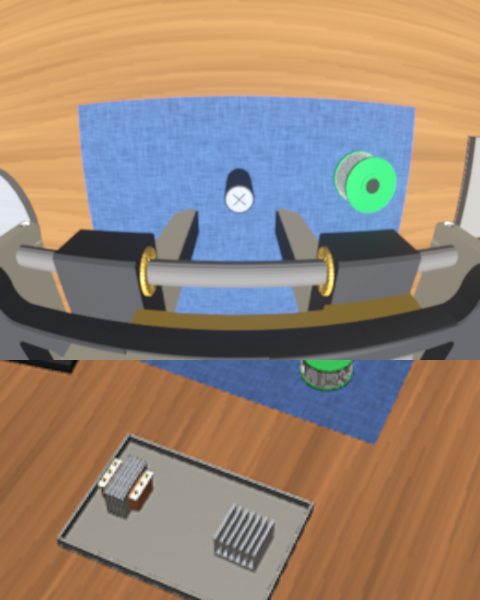

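The heatsink and transformer stand upright in the tray. The tall capacitor is centred between the fingers.

>>> {"method": "jog_arm", "body": {"targets": [{"slide": [0,0,2],"turn": 0},{"slide": [0,0,2.5],"turn": 0},{"slide": [0,0,2.5],"turn": 0},{"slide": [0,0,1.5],"turn": 0},{"slide": [0,0,0.7],"turn": 0},{"slide": [0,0,0],"turn": 0}]}}

```text
time_s: 15.9
tool_pos: [0.463, -0.0124, 0.039]
tcp_rot: [180.0, -0.1, -179.9]
wrist_force: [-0.6, -0.1, 0.9]
opening: 0.0499
grasp_force: 0.0
```

>>> {"method": "jog_arm", "body": {"targets": [{"slide": [0,0,0],"turn": 0},{"slide": [0,0,0],"turn": 0},{"slide": [0,0,0],"turn": 0},{"slide": [0,0,0],"turn": 0},{"slide": [0,0,0],"turn": 0},{"slide": [0,0,0],"turn": 0}], "claw": 1.5, "newtons": 20}}

```text
time_s: 16.5
tool_pos: [0.4637, -0.0134, 0.0401]
tcp_rot: [-180.0, 0.0, -180.0]
wrist_force: [-0.5, 1.4, 6.6]
opening: 0.0241
grasp_force: 20.0
```

>>> {"method": "jog_arm", "body": {"targets": [{"slide": [0,0,-1.0],"turn": 0},{"slide": [0,0,-3.0],"turn": 0},{"slide": [0,0,-3.0],"turn": 0},{"slide": [0,0,-2.0],"turn": 0},{"slide": [0,0,-1.0],"turn": 0},{"slide": [0,0,0],"turn": 0}]}}

```text
time_s: 17.1
tool_pos: [0.4638, -0.0134, 0.1408]
tcp_rot: [-180.0, 0.1, -180.0]
wrist_force: [0.1, 0.2, -0.5]
opening: 0.0244
grasp_force: 20.0
```

```bash
python3 plan.py 0.507 0.345 0.042 180
```

```text
at [ 0.4638 -0.0134  0.1408] [-1.8e+02  1.0e-01 -1.8e+02] t 17.1 | turn 0.0 slide cm [-4.32 35.84  9.88]
```

>>> {"method": "jog_arm", "body": {"targets": [{"slide": [-0.4,3,0],"turn": 0},{"slide": [-0.5,4.3,0],"turn": 0},{"slide": [-0.5,4.3,0],"turn": 0},{"slide": [-0.5,4.3,0],"turn": 0},{"slide": [-0.5,4.3,0],"turn": 0},{"slide": [-0.5,4.3,0],"turn": 0},{"slide": [-0.5,4.3,0],"turn": 0},{"slide": [-0.5,4.0,0],"turn": 0},{"slide": [-0.4,3.0,0],"turn": 0},{"slide": [0,0,0],"turn": 0}]}}

```text
time_s: 18.1
tool_pos: [0.5055, 0.3475, 0.1379]
tcp_rot: [-180.0, -0.1, -179.8]
wrist_force: [-0.2, -1.3, 0.5]
opening: 0.0245
grasp_force: 20.0
```

>>> {"method": "jog_arm", "body": {"targets": [{"slide": [0,0,2],"turn": 0},{"slide": [0,0,2.5],"turn": 0},{"slide": [0,0,2.5],"turn": 0},{"slide": [0,0,1.3],"turn": 0},{"slide": [0,0,0.7],"turn": 0},{"slide": [0,0,0.4],"turn": 0},{"slide": [0,0,0],"turn": 0},{"slide": [0,0,0],"turn": 0}]}}

```text
time_s: 18.9
tool_pos: [0.5065, 0.3449, 0.0464]
tcp_rot: [180.0, 0.1, -180.0]
wrist_force: [0.3, 0.2, -0.3]
opening: 0.0249
grasp_force: 20.0
```

>>> {"method": "jog_arm", "body": {"targets": [{"slide": [0,0,0.2],"turn": 0},{"slide": [0,0,0.1],"turn": 0},{"slide": [0,0,0.1],"turn": 0},{"slide": [0,0,0],"turn": 0}]}}

```text
time_s: 19.3
tool_pos: [0.5064, 0.3449, 0.0431]
tcp_rot: [180.0, 0.0, -179.9]
wrist_force: [-4.5, -2.7, 13.3]
opening: 0.0244
grasp_force: 20.0
```

>>> {"method": "jog_arm", "body": {"targets": [{"slide": [0,0,-0.05],"turn": 0},{"slide": [0,0,0],"turn": 0}]}}

```text
time_s: 19.5
tool_pos: [0.5063, 0.3448, 0.0431]
tcp_rot: [180.0, 0.0, -179.9]
wrist_force: [-2.8, -1.1, 7.9]
opening: 0.0246
grasp_force: 20.0
```

>>> {"method": "jog_arm", "body": {"targets": [{"slide": [0,0,0],"turn": 0},{"slide": [0,0,0],"turn": 0},{"slide": [0,0,0],"turn": 0},{"slide": [0,0,0],"turn": 0},{"slide": [0,0,-1],"turn": 0},{"slide": [0,0,-3],"turn": 0},{"slide": [0,0,-3],"turn": 0},{"slide": [0,0,-2],"turn": 0},{"slide": [0,0,0],"turn": 0}], "claw": 5}}

```text
time_s: 20.4
tool_pos: [0.5074, 0.3454, 0.1356]
tcp_rot: [179.8, 0.3, -180.0]
wrist_force: [-0.4, 0.7, -0.0]
opening: 0.0498
grasp_force: 0.0
```

```bash
python3 plan.py 0.4605 0.1136 0.032 180
```

```text
at [0.5074 0.3454 0.1356] [ 179.8    0.3 -180. ] t 20.4 | turn 0.0 slide cm [  4.69 -23.18  10.36]
```

>>> {"method": "jog_arm", "body": {"targets": [{"slide": [0.7,-3,0],"turn": 0},{"slide": [0.8,-4,0],"turn": 0},{"slide": [0.8,-4,0],"turn": 0},{"slide": [0.8,-4,0],"turn": 0},{"slide": [0.8,-4,0],"turn": 0},{"slide": [0.8,-4.2,0],"turn": 0},{"slide": [0,0,0],"turn": 0},{"slide": [0,0,0],"turn": 0}], "claw": 7.8}}

```text
time_s: 21.2
tool_pos: [0.4592, 0.1122, 0.1318]
tcp_rot: [180.0, -0.0, 179.9]
wrist_force: [0.6, 0.6, -0.3]
opening: 0.0779
grasp_force: 0.0
```

```bash
python3 plan.py 0.4605 0.1136 0.028 180; python3 - <<'E'
from rig import imaging
import cv2
a=imaging.capture("wrist")["pixels"];b=imaging.capture("side")["pixels"][280:,140:400]
import numpy as np
cv2.imwrite("pics/w4.png",np.vstack([cv2.resize(a[:,:,::-1],(480,360)),cv2.resize(b[:,:,::-1],(480,240))]))
E
```

```text
at [0.4592 0.1122 0.1318] [180.   -0.  179.9] t 21.2 | turn -0.1 slide cm [-0.13  0.14 10.38]
```

View pics/w4.png

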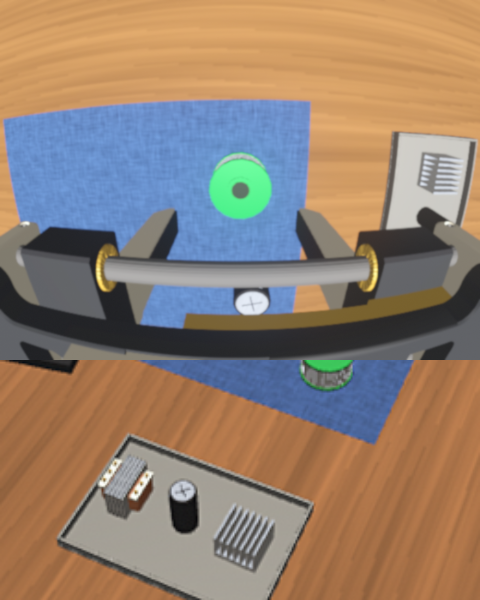

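The tray kit is complete, with all three parts upright. The spool is centred between the fingers.

>>> {"method": "jog_arm", "body": {"targets": [{"slide": [-0.1,0.1,2],"turn": 0},{"slide": [0,0,2.5],"turn": 0},{"slide": [0,0,2.5],"turn": 0},{"slide": [0,0,2],"turn": 0},{"slide": [0,0,1],"turn": 0},{"slide": [0,0,0.3],"turn": 0},{"slide": [0,0,0],"turn": 0}]}}

```text
time_s: 22.0
tool_pos: [0.4604, 0.1141, 0.0292]
tcp_rot: [180.0, -0.0, -179.9]
wrist_force: [0.1, 0.4, -0.2]
opening: 0.0778
grasp_force: 0.0
```

>>> {"method": "jog_arm", "body": {"targets": [{"slide": [0,0,0],"turn": 0},{"slide": [0,0,0],"turn": 0},{"slide": [0,0,0],"turn": 0},{"slide": [0,0,0],"turn": 0},{"slide": [0,0,0],"turn": 0},{"slide": [0,0,0],"turn": 0}], "claw": 4.5, "newtons": 40}}

```text
time_s: 22.6
tool_pos: [0.4606, 0.1137, 0.0296]
tcp_rot: [180.0, 0.0, -180.0]
wrist_force: [-1.8, 1.3, 6.5]
opening: 0.0545
grasp_force: 40.0
```

>>> {"method": "jog_arm", "body": {"targets": [{"slide": [0,0,-1.0],"turn": 0},{"slide": [0,0,-3.0],"turn": 0},{"slide": [0,0,-3.0],"turn": 0},{"slide": [0,0,-2.0],"turn": 0},{"slide": [0,0,-1.0],"turn": 0},{"slide": [0,0,0],"turn": 0}]}}

```text
time_s: 23.2
tool_pos: [0.4607, 0.1137, 0.1302]
tcp_rot: [180.0, 0.1, -180.0]
wrist_force: [0.4, 0.5, -2.3]
opening: 0.0548
grasp_force: 40.0
```

```bash
python3 plan.py 0.497 -0.353 0.031 180
```

```text
at [0.4607 0.1137 0.1302] [ 1.8e+02  1.0e-01 -1.8e+02] t 23.2 | turn 0.0 slide cm [ -3.63 -46.67   9.92]
```

>>> {"method": "jog_arm", "body": {"targets": [{"slide": [-0.3,-3,0],"turn": 0},{"slide": [-0.3,-4.4,0],"turn": 0},{"slide": [-0.4,-4.4,0],"turn": 0},{"slide": [-0.4,-4.4,0],"turn": 0},{"slide": [-0.4,-4.4,0],"turn": 0},{"slide": [-0.4,-4.4,0],"turn": 0},{"slide": [-0.4,-4.4,0],"turn": 0},{"slide": [-0.4,-4.4,0],"turn": 0},{"slide": [-0.3,-4.4,0],"turn": 0},{"slide": [-0.3,-4.4,0],"turn": 0}]}}

```text
time_s: 24.2
tool_pos: [0.4958, -0.3139, 0.1275]
tcp_rot: [179.9, -0.1, -180.0]
wrist_force: [0.8, 0.3, -1.9]
opening: 0.0548
grasp_force: 40.0
```

>>> {"method": "jog_arm", "body": {"targets": [{"slide": [0,-2.5,0],"turn": 0},{"slide": [0,-1.5,0],"turn": 0},{"slide": [0,0,0],"turn": 0},{"slide": [0,0,0],"turn": 0}]}}

```text
time_s: 24.6
tool_pos: [0.4963, -0.3512, 0.1283]
tcp_rot: [179.9, -0.1, -179.9]
wrist_force: [-1.2, 0.6, -2.3]
opening: 0.0548
grasp_force: 40.0
```

```bash
python3 plan.py 0.497 -0.353 0.034 180; python3 - <<'E'
from rig import imaging
import cv2
a=imaging.capture("side")["pixels"][90:230,280:440];b=imaging.capture("scene")["pixels"][210:350,20:180]
import numpy as np
cv2.imwrite("pics/d1.png",cv2.resize(np.hstack([a,b])[:,:,::-1],None,fx=2.5,fy=2.5,interpolation=2))
E
```

```text
at [ 0.4963 -0.3512  0.1283] [ 1.799e+02 -1.000e-01 -1.799e+02] t 24.6 | turn 0.1 slide cm [-0.07 -0.18  9.43]
```

View pics/d1.png

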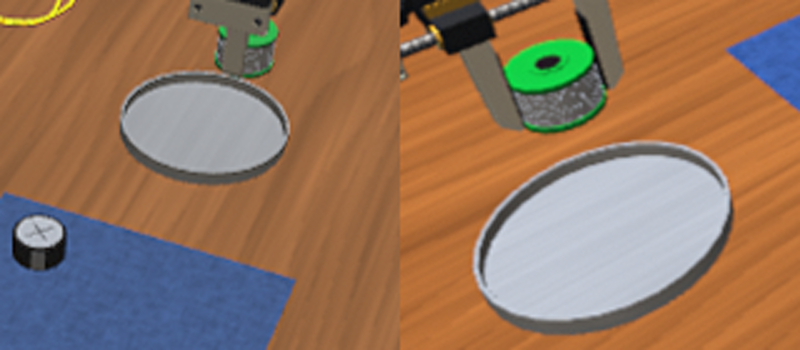

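The spool is held level above the -x half of the dish. I lower it.

>>> {"method": "jog_arm", "body": {"targets": [{"slide": [-0.1,-0.1,2],"turn": 0},{"slide": [0,0,2.5],"turn": 0},{"slide": [0,0,2.5],"turn": 0},{"slide": [0,0,1.3],"turn": 0},{"slide": [0,0,0.6],"turn": 0},{"slide": [0,0,0.3],"turn": 0},{"slide": [0,0,0],"turn": 0},{"slide": [0,0,0],"turn": 0}]}}

```text
time_s: 25.5
tool_pos: [0.4981, -0.3536, 0.038]
tcp_rot: [-179.9, 0.1, -180.0]
wrist_force: [-0.1, -1.1, -2.2]
opening: 0.055
grasp_force: 40.0
```

>>> {"method": "jog_arm", "body": {"targets": [{"slide": [0,0,0.1],"turn": 0},{"slide": [0,0,0.1],"turn": 0},{"slide": [0,0,0],"turn": 0},{"slide": [0,0,0],"turn": 0}]}}

```text
time_s: 25.9
tool_pos: [0.4977, -0.3534, 0.0352]
tcp_rot: [-180.0, 0.0, -180.0]
wrist_force: [-0.1, -0.0, -2.0]
opening: 0.0548
grasp_force: 40.0
```

>>> {"method": "jog_arm", "body": {"targets": [{"slide": [0,0,0.1],"turn": 0},{"slide": [0,0,0.1],"turn": 0},{"slide": [0,0,0.1],"turn": 0},{"slide": [0,0,0],"turn": 0}]}}

```text
time_s: 26.3
tool_pos: [0.4976, -0.3534, 0.0327]
tcp_rot: [180.0, -0.0, -180.0]
wrist_force: [-3.0, 1.3, 4.6]
opening: 0.0548
grasp_force: 40.0
```

Contact. I release and go for the stout capacitor at (0.583, 0.127).

>>> {"method": "jog_arm", "body": {"targets": [{"slide": [0,0,0],"turn": 0},{"slide": [0,0,0],"turn": 0},{"slide": [0,0,0],"turn": 0},{"slide": [0,0,0],"turn": 0},{"slide": [0,0,-1],"turn": 0},{"slide": [0,0,-3],"turn": 0},{"slide": [0,0,-3],"turn": 0},{"slide": [0,0,-2],"turn": 0},{"slide": [0,0,-1],"turn": 0},{"slide": [0,0,0],"turn": 0}], "claw": 7.2}}

```text
time_s: 27.3
tool_pos: [0.4981, -0.3537, 0.1336]
tcp_rot: [-179.9, 0.1, -180.0]
wrist_force: [1.1, -0.1, -0.9]
opening: 0.072
grasp_force: 0.0
```

>>> {"method": "jog_arm", "body": {"targets": [{"slide": [-0.8,4,0],"turn": 0},{"slide": [-0.8,4.5,0],"turn": 0},{"slide": [-0.8,4.5,0],"turn": 0},{"slide": [-0.8,4.5,0],"turn": 0},{"slide": [-0.8,4.5,0],"turn": 0},{"slide": [-0.8,4.5,0],"turn": 0},{"slide": [-0.8,4.5,0],"turn": 0},{"slide": [-0.8,4.5,0],"turn": 0},{"slide": [-0.8,4.5,0],"turn": 0},{"slide": [-0.8,4.5,0],"turn": 0}], "claw": 6.2}}

```text
time_s: 28.3
tool_pos: [0.5768, 0.0936, 0.1309]
tcp_rot: [-180.0, -0.1, -180.0]
wrist_force: [1.3, 0.4, -0.3]
opening: 0.062
grasp_force: 0.0
```

>>> {"method": "jog_arm", "body": {"targets": [{"slide": [-0.3,2,0],"turn": 0},{"slide": [0,1.5,0],"turn": 0},{"slide": [0,0,0],"turn": 0},{"slide": [0,0,0],"turn": 0}]}}

```text
time_s: 28.7
tool_pos: [0.5799, 0.1259, 0.1316]
tcp_rot: [-180.0, -0.1, -180.0]
wrist_force: [-0.5, -0.0, 1.2]
opening: 0.0617
grasp_force: 0.0
```

```bash
python3 plan.py 0.583 0.1274 0.033 180; python3 - <<'E'
from rig import imaging
import cv2
a=imaging.capture("wrist")["pixels"];b=imaging.capture("side")["pixels"][90:230,280:440]
import numpy as np
cv2.imwrite("pics/w5.png",np.hstack([cv2.resize(a[:,:,::-1],(480,360)),cv2.resize(b[:,:,::-1],(320,280))[:360] if 0 else np.pad(cv2.resize(b[:,:,::-1],(320,280)),((0,80),(0,0),(0,0)))]))
E
```

```text
at [0.5799 0.1259 0.1316] [-1.8e+02 -1.0e-01 -1.8e+02] t 28.7 | turn 0.0 slide cm [-0.31  0.15  9.86]
```

View pics/w5.png

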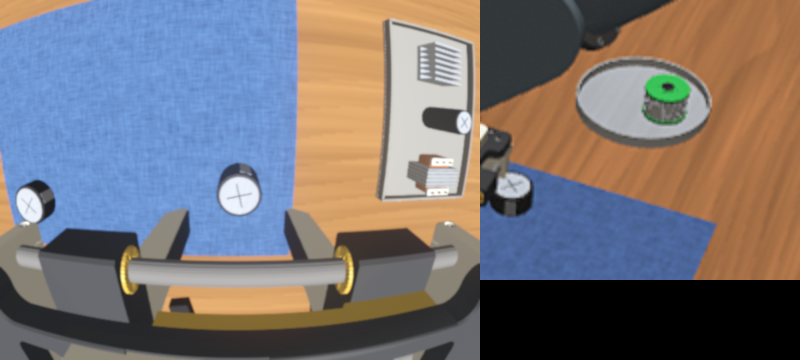

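The spool sits flat in the dish. The stout capacitor is centred between the fingers.

>>> {"method": "jog_arm", "body": {"targets": [{"slide": [-0.3,0.1,2],"turn": 0},{"slide": [0,0,2.5],"turn": 0},{"slide": [0,0,2.5],"turn": 0},{"slide": [0,0,1.8],"turn": 0},{"slide": [0,0,0.9],"turn": 0},{"slide": [0,0,0],"turn": 0}]}}

```text
time_s: 29.4
tool_pos: [0.5828, 0.1269, 0.0343]
tcp_rot: [-180.0, -0.1, 180.0]
wrist_force: [-0.2, -1.2, 0.6]
opening: 0.0621
grasp_force: 0.0
```

>>> {"method": "jog_arm", "body": {"targets": [{"slide": [0,0,0],"turn": 0},{"slide": [0,0,0],"turn": 0},{"slide": [0,0,0],"turn": 0},{"slide": [0,0,0],"turn": 0},{"slide": [0,0,0],"turn": 0},{"slide": [0,0,0],"turn": 0}], "claw": 3, "newtons": 25}}

```text
time_s: 30.0
tool_pos: [0.5837, 0.1278, 0.0359]
tcp_rot: [180.0, 0.1, -180.0]
wrist_force: [-1.5, -0.7, 6.6]
opening: 0.0393
grasp_force: 25.0
```

>>> {"method": "jog_arm", "body": {"targets": [{"slide": [0,0,-1.0],"turn": 0},{"slide": [0,0,-3.0],"turn": 0},{"slide": [0,0,-3.0],"turn": 0},{"slide": [0,0,-2.0],"turn": 0},{"slide": [0,0,-1.0],"turn": 0},{"slide": [0,0,0],"turn": 0}]}}

```text
time_s: 30.6
tool_pos: [0.5837, 0.1278, 0.1364]
tcp_rot: [180.0, 0.1, -180.0]
wrist_force: [-1.2, 0.8, -1.0]
opening: 0.0392
grasp_force: 25.0
```

```bash
python3 plan.py 0.567 -0.353 0.038 180
```

```text
at [0.5837 0.1278 0.1364] [ 1.8e+02  1.0e-01 -1.8e+02] t 30.6 | turn 0.0 slide cm [  1.67 -48.08   9.84]
```

>>> {"method": "jog_arm", "body": {"targets": [{"slide": [0.1,-3,0],"turn": 0},{"slide": [0.2,-4.5,0],"turn": 0},{"slide": [0.2,-4.5,0],"turn": 0},{"slide": [0.2,-4.5,0],"turn": 0},{"slide": [0.2,-4.5,0],"turn": 0},{"slide": [0.2,-4.5,0],"turn": 0},{"slide": [0.2,-4.5,0],"turn": 0},{"slide": [0.2,-4.5,0],"turn": 0},{"slide": [0.2,-4.5,0],"turn": 0},{"slide": [0,-4.5,0],"turn": 0}]}}

```text
time_s: 31.6
tool_pos: [0.5656, -0.3088, 0.1336]
tcp_rot: [179.9, -0.1, -180.0]
wrist_force: [1.5, 0.3, 0.1]
opening: 0.0395
grasp_force: 25.0
```

>>> {"method": "jog_arm", "body": {"targets": [{"slide": [0,-3,0],"turn": 0},{"slide": [0,-1.6,0],"turn": 0},{"slide": [0,0,0],"turn": 0},{"slide": [0,0,0],"turn": 0}]}}

```text
time_s: 32.0
tool_pos: [0.5665, -0.352, 0.1343]
tcp_rot: [179.9, -0.1, -179.9]
wrist_force: [-0.8, -0.5, -0.8]
opening: 0.0396
grasp_force: 25.0
```

```bash
python3 plan.py 0.567 -0.353 0.041 180
```

```text
at [ 0.5665 -0.352   0.1343] [ 1.799e+02 -1.000e-01 -1.799e+02] t 32.0 | turn 0.1 slide cm [-0.05 -0.1   9.33]
```

>>> {"method": "jog_arm", "body": {"targets": [{"slide": [0,-0.1,2],"turn": 0},{"slide": [0,0,2.5],"turn": 0},{"slide": [0,0,2.5],"turn": 0},{"slide": [0,0,1.5],"turn": 0},{"slide": [0,0,0.6],"turn": 0},{"slide": [0,0,0.2],"turn": 0},{"slide": [0,0,0],"turn": 0},{"slide": [0,0,0],"turn": 0}]}}

```text
time_s: 32.8
tool_pos: [0.5671, -0.3545, 0.0432]
tcp_rot: [-179.9, 0.1, -179.9]
wrist_force: [0.6, -0.4, -1.0]
opening: 0.0394
grasp_force: 25.0
```

>>> {"method": "jog_arm", "body": {"targets": [{"slide": [0,0,0.1],"turn": 0},{"slide": [0,0,0.1],"turn": 0},{"slide": [0,0,0.1],"turn": 0},{"slide": [0,0,0.1],"turn": 0},{"slide": [0,0,0],"turn": 0}]}}

```text
time_s: 33.3
tool_pos: [0.5667, -0.3544, 0.0389]
tcp_rot: [-180.0, 0.0, -180.0]
wrist_force: [-3.3, 1.5, 7.3]
opening: 0.0392
grasp_force: 25.0
```

Contact. I release, back off and check everything.

>>> {"method": "jog_arm", "body": {"targets": [{"slide": [0,0,0],"turn": 0},{"slide": [0,0,0],"turn": 0},{"slide": [0,0,0],"turn": 0},{"slide": [0,0,0],"turn": 0},{"slide": [0,0,-1],"turn": 0},{"slide": [0,0,-3],"turn": 0},{"slide": [0,0,-4],"turn": 0},{"slide": [0,0,-4],"turn": 0},{"slide": [0,0,-3],"turn": 0},{"slide": [0,0,0],"turn": 0}], "claw": 6}}

```text
time_s: 34.3
tool_pos: [0.5682, -0.3553, 0.1939]
tcp_rot: [-179.7, 0.4, -179.9]
wrist_force: [0.0, -0.2, 0.7]
opening: 0.0598
grasp_force: 0.0
```

>>> {"method": "jog_arm", "body": {"targets": [{"slide": [4,2,0],"turn": 0},{"slide": [4,4,0],"turn": 0},{"slide": [2,4,0],"turn": 0},{"slide": [2,4,0],"turn": 0},{"slide": [0,4,0],"turn": 0},{"slide": [0,4,0],"turn": 0},{"slide": [0,4,0],"turn": 0},{"slide": [0,0,0],"turn": 0},{"slide": [0,0,0],"turn": 0}]}}

```text
time_s: 35.2
tool_pos: [0.451, -0.0986, 0.1881]
tcp_rot: [-180.0, -0.0, -179.9]
wrist_force: [0.9, 1.1, 0.6]
opening: 0.0597
grasp_force: 0.0
```

```bash
python3 - <<'E'
from rig import imaging
import cv2,numpy as np
a=imaging.capture("side")["pixels"];b=imaging.capture("scene")["pixels"]
cv2.imwrite("pics/end.png",np.hstack([cv2.resize(x[:,:,::-1],(400,300),interpolation=3) for x in(a,b)]))
E
```

```text
(no output)
```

View pics/end.png

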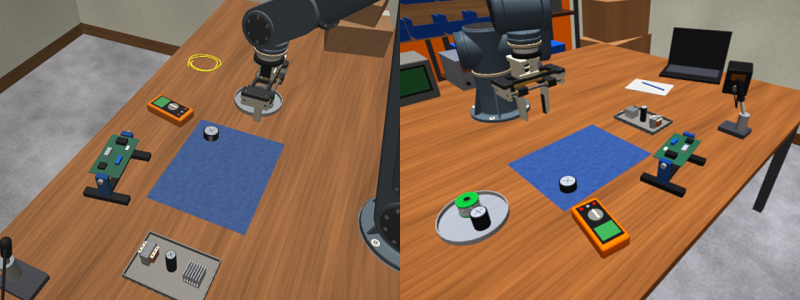

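All five parts stand upright: three in the tray at about (170,260) in the side view, two in the dish at about (472,210) in the scene view. The flat capacitor, board holder and meter have not moved.

```bash
python3 -c "
from rig import ctrl; print(ctrl.sign_off())"
```

```text
the job is handed in; nothing more can be done
None
```

Both kits are made up and the job is handed in: in the last pictures all five parts stood upright in their containers and the three bystanders looked unmoved; the hand-in gave no verdict.

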